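# Stack a three-layer pad on the bonding unit and start it

## Robot

A 6-joint arm with a two-finger parallel gripper is mounted at the origin on the work surface. World frame = base frame: x ahead of the robot, y to its left, z up, the work surface at z = 0. Lengths are in m, angles in degrees, forces in N, time in s.
With the tool pointing down it reaches from about 0.3 to 0.75 m from the base axis. Payload 8.5 kg.
Tool frame: the origin (TCP) lies at the very end of the fingers, on their centre line; the grasp point (between the pads) lies 19 mm behind it (env.tcp_to_grasp is the distance from the TCP to the grasp point, in m); z points along the fingers, y is the line along which they close (so a half turn about z gives the same grasp; the last joint's range is limited). The gripper opens to 85 mm and grips with 20 to 120 N. Pads are 22 mm wide; open, the fingers measure 114 mm over their backs; the gripper's body (76 mm by 85 mm) begins 54 mm behind the grasp point. The pads swing forward as they close: fully open they stand 13 mm farther back than shut.
Start: joints at [58.94, 21.807, 74.336, -0, 83.858, -12.336], TCP at [0.177, 0.521, 0.231] pointing down, gripper open.
Joint ranges: [-178.18, 178.18], [-50.72, 133.34], [12.68, 142.11], [-81.47, 261.47], [9.98, 163.14], [-165.26, 165.26]. Speed limits (degrees/s): [136.94, 136.94, 180, 180, 180, 180].

## Interface

Orientations are given as a 3x3 rotation matrix whose columns are the frame's x, y, z axes.
In Python, from rig import status, get_image, env gives the robot as it stands.
- The arm moves only by the shell command python3 -m handwheel 'ROWS' [FORCE]. ROWS is text: rows parted by semicolons, each of 7 numbers parted by spaces: the shift along the world's x, y, z in cm, then the turn, a rotation vector about the world's x, y, z in degrees, then the opening, from 0 (shut) to 1 (fully open). In form: dx dy dz wx wy wz gripper; .... A call has 1 to 8 rows; each row is the pose to reach, as a shift and turn from the pose commanded when the call began; what a row does not reach only later rows make up. A row lasts 1/12 s, in which the tool goes at most 41.7 mm and 7.16 degrees, less where a joint would pass 70% of its speed; a pose out of reach is approached as far as the arm can. A call with a gripper value outside its range is refused whole. The fingers move at their own pace and stop on an object; FORCE is the grip in N (left out, the last holds). Time passes only in rows, so rows that repeat a pose let the fingers close. It gives the time, the measured TCP pose, the force, the opening and the grip force at its end, in the units of the state.
- status.observe(): the state, without advancing time (a new reading comes with each control period).
- get_image(name): name is "side" or "top" or "wrist"; returns a dict with "color" (480x640x3 uint8, red, green, blue), "vertical_fov" (degrees; the focal length in pixels is half the picture's height over the tangent of half this angle, whatever the lens; pixels are square), "cx", "cy" (the principal point, pixels), "xyz" and "orientation" of the camera in the world. Camera axes: x right, y down, z forward; pixel columns grow to the right and rows downward; lengths in m; the calibration is good to about 2 mm. A picture is of the moment at which its call begins. There is no depth.
- env.close_job(): hands the job in; it is judged then, once.
The state is a dict: "time_s": time; "q": joint angles; "qvel": joint speeds; "joint_efforts": joint torques, N m; "position": TCP position; "tool_rot": TCP orientation; "ft_force": force on the tool from outside, world axes, zero at the start; "wrist_torque": the same for the moment, N m; "grip_width": finger opening in m; "gripper_force": force on a finger pad.
Only numpy, scipy, OpenCV 4.12 (cv2) and the standard library are available. Lean on these libraries where they do the work, as an engineer would, in place of code of your own. Each camera call takes 0.05 s, during which the arm holds its last target. There are 200 camera calls.

## Task

Build the pad on the bonding unit's round plate: black disc at the bottom, the white disc from the rack on it, and the blue disc on top, each set down gently (not dropped), lying flat and centred on the ring marked on the plate. Only when all three lie there, turn the unit's start key clockwise as far as it goes, then let go so that it springs back. Leave the red spare disc in the rack and the tin, brass weight and wooden block where they are.

Things in the scene. Friction and masses are not known exactly. Their poses are not given: they have to be found in the camera images.
- unit: Fixed green bonding unit, a box 140 (x) x 260 (y) x 50 mm high. Origin: centre of its underside on the bench, z up. On its top stand the plate (at y = +60 mm) and the start key (at y = -75 mm).
- plate_top (a point): Centre of the top face of the unit's fixed round aluminium plate (100 mm across, top face 65 mm above the bench), marked with a thin black ring as wide as the discs. z up, x and y as the unit's.
- key_grip (a point): Grip point of the start key, on its upright turning axis, 84 mm above the bench. The key's head is an upright black bar 34 mm long (this point's x), 9 mm thick (this point's y), from 65 to 95 mm above the bench in height; round steel collar 40 mm across under it, top at 56 mm. The point turns with the key.
- key (a joint): Start key angle in rad: 0 at rest, growing as it is turned clockwise seen from above, stop at 1.1. A spring (0.10 N m per rad) returns it to 0 when let go.
- rack: Fixed wooden rack 80 (x) x 150 (y) mm. Origin: centre of its underside on the bench, z up. Two slots at y = +40 and y = -40 mm each hold one disc standing on edge, its axis along the rack's y; slot floor 10 mm and slot walls' top 32 mm above the bench. Each slot's walls reach 14 mm to either side of the slot's middle (y) and 38 mm along x.
- black_c (a point): Centre of the black plastic disc, 60 mm across, 14 mm thick (20 g). Lies flat on the bench at first; z is its axis.
- white_c (a point): Centre of the white plastic disc, 60 mm across, 14 mm thick (45 g). Stands on edge in one of the rack's slots at first, its top 70 mm above the bench; y is its axis (level while it stands, upright when it lies flat, either face up). Both faces are alike.
- blue_c (a point): Centre of the blue plastic disc, 60 mm across, 14 mm thick (45 g). Lies flat on the bench at first; z is its axis.
- spare_c (a point): Centre of the red spare disc, same size as the white one, standing in the rack's other slot; y is its axis. To be left alone.
- tin_mid (a point): Centre of an upright tin, 52 mm across, 55 mm high, near the black disc. Bystander.
- weight_mid (a point): Centre of an upright round brass weight, 48 mm across, 56 mm high, near the blue disc. Bystander.
- block_mid (a point): Centre of a wooden block, 40 (x) x 55 (y) x 45 mm high, near the blue disc. Bystander.
Things that resemble listed ones, but are neither listed nor needed, are in the scene too. Of the things that look like the part that bears black_c, the middle-sized one is meant.

How it is judged (in metres and radians):
On the way, in this order (a step that is already met when the one before it is completed fails the run):
1. the black disc lies flat and centred on the plate, let go (horizontal distance between black_c and plate_top below 0.008 m and z of black_c in the frame of plate_top between 0.003 and 0.011 m and angle between the z axis of black_c and the z axis of plate_top, either way round below 0.1 rad and contact force between black and the fingers below 0.05 N), for 0.2 s.
2. the white disc lies flat and centred on the black disc, let go (horizontal distance between each of white_c, black_c and plate_top below 0.008 m and z of white_c in the frame of plate_top between 0.017 and 0.025 m and angle between the y axis of white_c and the z axis of plate_top, either way round below 0.1 rad and contact force between white and the fingers below 0.05 N and z of black_c in the frame of plate_top between 0.003 and 0.011 m and angle between the z axis of black_c and the z axis of plate_top, either way round below 0.1 rad), for 0.2 s.
3. the blue disc lies flat and centred on the white disc, let go (horizontal distance between each of blue_c, white_c and plate_top below 0.008 m and z of blue_c in the frame of plate_top between 0.031 and 0.039 m and angle between the z axis of blue_c and the z axis of plate_top, either way round below 0.1 rad and contact force between blue and the fingers below 0.05 N and z of white_c in the frame of plate_top between 0.017 and 0.025 m and angle between the y axis of white_c and the z axis of plate_top, either way round below 0.1 rad), for 0.2 s.
4. the start key is turned clockwise to the stop (value of joint key above 0.95 rad), for 0.1 s.
At the end, for the whole second after the job is handed in: Cork, white and blue disc lie in this order from below on the plate, flat (within 0.1 rad), resting on one another, each centred within 8 mm of the plate's centre, let go and at rest; the start key has sprung back (below 0.1 rad) (all of step 1 and all of step 3 and contact force between white and the fingers below 0.05 N and value of joint key below 0.1 rad and linear speed of each of black, white, blue below 0.02 m/s); the robot touches nothing.
It fails at once if a disc is dropped or tipped over onto the plate (falls free at more than 0.45 m/s within 80 mm of the plate's centre) ((horizontal distance between black_c and plate_top below 0.08 m and linear speed of black above 0.45 m/s and contact force between black and the fingers below 0.05 N) or (horizontal distance between white_c and plate_top below 0.08 m and linear speed of white above 0.45 m/s and contact force between white and the fingers below 0.05 N) or (horizontal distance between blue_c and plate_top below 0.08 m and linear speed of blue above 0.45 m/s and contact force between blue and the fingers below 0.05 N)).
It fails at once if the tin, brass weight or wooden block is shifted more than 20 mm or tipped ((distance of tin_mid from where it was at the start of the episode above 0.02 m or angle between tin_mid's own z axis and vertical above 0.6 rad) or (distance of weight_mid from where it was at the start of the episode above 0.02 m or angle between weight_mid's own z axis and vertical above 0.6 rad) or (distance of block_mid from where it was at the start of the episode above 0.02 m or angle between block_mid's own z axis and vertical above 0.6 rad)).
It fails at once if the red spare disc is moved more than 20 mm (distance of spare_c from where it was at the start of the episode above 0.02 m).
It fails at once if the start key is turned before all three discs are stacked (value of joint key above 0.5 rad and not (horizontal distance between each of black_c, white_c, blue_c and plate_top below 0.008 m and z of black_c in the frame of plate_top between 0.003 and 0.011 m and angle between the z axis of each of black_c, blue_c and the z axis of plate_top, either way round below 0.1 rad and z of white_c in the frame of plate_top between 0.017 and 0.025 m and angle between the y axis of white_c and the z axis of plate_top, either way round below 0.1 rad and z of blue_c in the frame of plate_top between 0.031 and 0.039 m)).
It also fails if it takes over 72 s, if anything falls off the work surface, if the arm or the gripper's body presses on something with over 40 N, if the wrist force passes 120 N, or if a joint passes its speed limit or range.

## Working session

There is one attempt and no reset: what is moved stays moved. The work goes in short steps, Python scripts to look and compute and a shell command to move; the robot and the scene stay as the last step left them, time stands still between calls to the robot, and variables do not carry over. Pictures are saved under pics/ and viewed, at most 10 in all, crops included, and the job is handed in when it is done.

```bash
mkdir -p pics; ls; python3 - <<'E'
from rig import status,get_image,env
import cv2
for n in("top","side"):
    i=get_image(n); cv2.imwrite(f"pics/{n}0.png",i["color"][...,::-1])
    print(n,i["vertical_fov"],i["cx"],i["cy"],i["xyz"],i["orientation"])
print(status.observe(), env.tcp_to_grasp)
E
```

```text
pics
top 47.1347712961707 308.8886915037726 232.33507220837058 [0.31880641 0.0025477  1.27103543] [[-0.00744363 -0.98392887  0.17840562]
 [-0.99995504  0.00627605 -0.00710799]
 [ 0.00587407 -0.17845051 -0.98393135]]
side 55.581137291159514 317.32224801665393 244.78250078463438 [0.34808057 0.87766396 0.62078716] [[-0.9777844  -0.08620089  0.19106824]
 [-0.20820199  0.50498656 -0.83763984]
 [-0.02428159 -0.85881196 -0.51171518]]
{'time_s': 0.1, 'q': array([ 5.89405403e+01,  2.18365939e+01,  7.43791559e+01,  2.25878505e-03,
        8.38600451e+01, -1.23348733e+01]), 'qvel': array([-0.07614867, -0.10248865, -0.11866659,  0.0953432 ,  0.00473748,
        0.07087047]), 'joint_efforts': array([ 4.02330523e-03, -4.49217939e+01, -2.31658888e+01, -1.94737067e-04,
        3.61941624e-03, -6.61461755e-06]), 'position': array([0.176403  , 0.52065978, 0.23078594]), 'tool_rot': array([[-9.47071135e-01,  3.21022979e-01, -7.16082577e-04],
       [ 3.21023617e-01,  9.47070535e-01, -1.11299086e-03],
       [ 3.20885067e-04, -1.28396094e-03, -9.99999124e-01]]), 'ft_force': array([ 0.44687179, -0.04688118,  0.84699797]), 'wrist_torque': array([ 0.01478791, -0.00699155,  0.03789942]), 'gripper_force': 0.0, 'grip_width': 0.08551554382518206} 0.0187
```

View pics/top0.png

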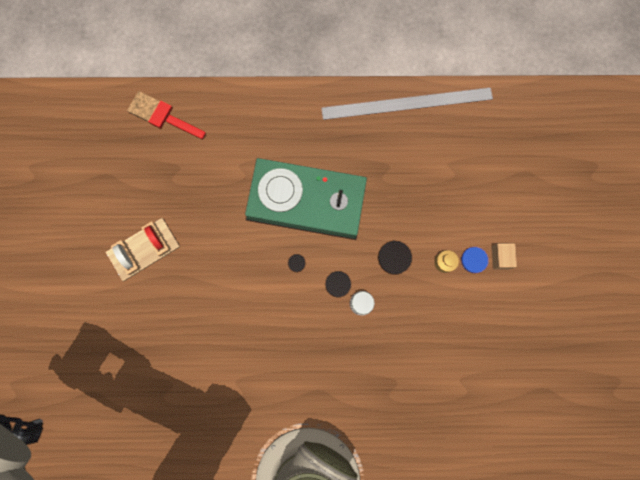

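View pics/side0.png

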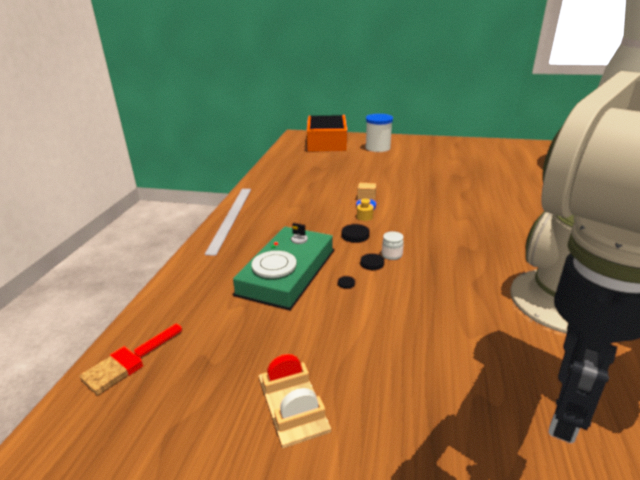

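The top view shows the plate at (280,190), key (339,200), black discs (297,263) small, (338,284) middle and (395,257) large. The tin is at (362,302), weight (447,261), blue (475,260), block (507,255), white (122,256) and red (153,237). The side view agrees with this.

```bash
cat > h.py <<'E'
import numpy as np, cv2
from rig import status,get_image,env
def ray(i,px,z):
    f=240/np.tan(np.radians(i["vertical_fov"])/2)
    R=np.array(i["orientation"]);c=np.array(i["xyz"])
    px=np.atleast_2d(np.array(px,float))
    d=np.c_[(px[:,0]-i["cx"])/f,(px[:,1]-i["cy"])/f,np.ones(len(px))]@R.T
    return c+d*((z-c[2])/d[:,2])[:,None]
def blobs(m,amin=40):
    n,l,s,c=cv2.connectedComponentsWithStats(m.astype(np.uint8))
    return [(c[k],s[k],l==k) for k in range(1,n) if s[k,4]>amin]
def pts(m):
    c,_=cv2.findContours(m.astype(np.uint8),cv2.RETR_EXTERNAL,cv2.CHAIN_APPROX_NONE)
    return max(c,key=len)[:,0,:]
E
python3 - <<'E'
from h import *
i=get_image("top");im=i["color"].astype(int);r,g,b=im[...,0],im[...,1],im[...,2]
hsv=cv2.cvtColor(i["color"],cv2.COLOR_RGB2HSV)
np.set_printoptions(precision=4,suppress=True)
def show(name,m,z,a=40,roi=(100,100,540,340)):
    k=np.zeros_like(m);x0,y0,x1,y1=roi;k[y0:y1,x0:x1]=m[y0:y1,x0:x1]
    for c,s,mm in blobs(k,a):
        p=ray(i,c,z)[0]; q=ray(i,pts(mm),z)[:,:2].astype(np.float32)
        print(name,c,s[4],"world",p,"rect",cv2.minAreaRect(q))
show("black",im.max(2)<45,.007,60,(270,235,430,310))
show("blue",(b>120)&(r<80),.007)
show("green",(g>r+25)&(g>b+8)&(g>60),.05,200)
show("red",(r>150)&(g<60),.05,60,(100,200,200,300))
show("white/plate",(im.min(2)>165),.065,30)
show("keyblack",im.max(2)<45,.08,20,(320,180,360,215))
show("tin",(im.min(2)>150),.055,30,(345,285,380,320))
show("wt",(hsv[...,0]>18)&(hsv[...,0]<32)&(hsv[...,1]>120)&(r>150),.056,30,(430,240,462,275))
show("wood",(r>170)&(g>120)&(b<180)&(b>70),.03,60,(95,210,190,290))
show("block",(r>170)&(g>120)&(b<180)&(b>70),.045,60,(490,235,525,275))
E
```

```text
blue [474.0716 259.5644] 489 world [ 0.4814 -0.3891  0.007 ] rect ((0.48049768805503845, -0.3889133632183075), (0.05637742206454277, 0.05602797120809555), 89.62451934814453)
green [312.6742 198.8716] 4742 world [ 0.6177 -0.0155  0.05  ] rect ((0.6234243512153625, 0.0003600269556045532), (0.25567907094955444, 0.13965566456317902), 79.37177276611328)
white/plate [381.1692 106.5663] 1176 world [ 0.8337 -0.1765  0.065 ] rect ((0.8399528861045837, -0.2143125981092453), (0.026483092457056046, 0.3492755889892578), 7.012355327606201)
white/plate [279.6738 189.4378] 1398 world [0.6364 0.0591 0.065 ] rect ((0.6365652680397034, 0.058409977704286575), (0.099485382437706, 0.09548953175544739), 89.67523956298828)
white/plate [338.1557 201.1148] 122 world [ 0.6085 -0.0726  0.065 ] rect ((0.6098922491073608, -0.07338381558656693), (0.03381945192813873, 0.034698884934186935), 88.8836441040039)
white/plate [118.8848 256.2667] 165 world [0.4865 0.4134 0.065 ] rect ((0.48195043206214905, 0.41622382402420044), (0.0518767312169075, 0.026293113827705383), 34.821502685546875)
white/plate [362.5822 302.6266]
[... 478 characters left out ...]
70.87702178955078)
wood [166.4846 233.7201] 293 world [0.5427 0.3194 0.03  ] rect ((0.5430487990379333, 0.31933972239494324), (0.08043589442968369, 0.0214474406093359), 29.711153030395508)
wood [144.1807 246.9383] 891 world [0.5124 0.3689 0.03  ] rect ((0.5181809663772583, 0.3654558062553406), (0.08818718045949936, 0.07634317874908447), 31.1998348236084)
wood [119.3604 262.3007] 419 world [0.4776 0.4235 0.03  ] rect ((0.4833875298500061, 0.42066851258277893), (0.08708953857421875, 0.04554048180580139), 32.20452117919922)
block [506.9327 254.6148] 431 world [ 0.4872 -0.4521  0.045 ] rect ((0.48753052949905396, -0.452291876077652), (0.040532320737838745, 0.05453005060553551), 86.0565185546875)
```

```bash
python3 - <<'E'
from h import *
i=get_image("top");im=i["color"].astype(int)
np.set_printoptions(precision=4,suppress=True)
for thr in (60,75):
  for roi,z in (((275,240,420,310),.007),((325,180,355,212),.08)):
    m=np.zeros(im.shape[:2],bool);x0,y0,x1,y1=roi;m[y0:y1,x0:x1]=(im.max(2)<thr)[y0:y1,x0:x1]
    for c,s,mm in blobs(m,20):
        q=ray(i,pts(mm),z)[:,:2].astype(np.float32);print(thr,c,s[4],ray(i,c,z)[0],cv2.minAreaRect(q))
s=status.observe();print(s["position"])
E
```

```text
60 [394.5442 256.8928] 746 [ 0.4889 -0.2047  0.007 ] ((0.4876402020454407, -0.2046164870262146), (0.07225419580936432, 0.07243166863918304), 89.60942840576172)
60 [296.1474 262.2308] 156 [0.4779 0.0234 0.007 ] ((0.477367639541626, 0.023744357749819756), (0.032375089824199677, 0.03490180894732475), 89.68293762207031)
60 [338.1504 281.2073] 246 [ 0.4334 -0.073   0.007 ] ((0.43114471435546875, -0.07357563078403473), (0.053083695471286774, 0.048326071351766586), 57.0764274597168)
60 [339.0714 198.1429] 28 [ 0.6117 -0.0738  0.08  ] ((0.6120052933692932, -0.07388556748628616), (0.003924386575818062, 0.03324691951274872), 78.00672149658203)
75 [394.4164 257.1163] 843 [ 0.4884 -0.2044  0.007 ] ((0.488846093416214, -0.20463407039642334), (0.0730963945388794, 0.07521054148674011), 43.78680419921875)
75 [296.3223 262.6588] 211 [0.4769 0.023  0.007 ] ((0.4762146472930908, 0.022579096257686615), (0.03467610850930214, 0.03724747523665428), 89.94302368164062)
75 [337.6253 283.7221] 475 [ 0.4276 -0.0717  0.007 ] ((0.42712557315826416, -0.07143296301364899), (0.05290571227669716, 0.0551663301885128), 89.25543975830078)
75 [339.1628 197.3953] 43 [ 0.6134 -0.074   0.08  ] ((0.6123704314231873, -0.07348515838384628), (0.006516797002404928, 0.03726338595151901), 76.36438751220703)
[0.1765 0.5208 0.231 ]
```

```bash
R='12.5 -29.6 -2 0 0 -57 0.85'; python3 -m handwheel '12.5 -29.6 -2 0 0 -57 0.85;12.5 -29.6 -2 0 0 -57 0.85;12.5 -29.6 -2 0 0 -57 0.85;12.5 -29.6 -2 0 0 -57 0.85;12.5 -29.6 -2 0 0 -57 0.85;12.5 -29.6 -2 0 0 -57 0.85;12.5 -29.6 -2 0 0 -57 0.85;12.5 -29.6 -2 0 0 -57 0.85' 20
python3 -m handwheel '12.5 -29.6 -2 0 0 -57 0.85;12.5 -29.6 -2 0 0 -57 0.85;12.5 -29.6 -2 0 0 -57 0.85;12.5 -29.6 -2 0 0 -57 0.85;12.5 -29.6 -2 0 0 -57 0.85;12.5 -29.6 -2 0 0 -57 0.85;12.5 -29.6 -2 0 0 -57 0.85;12.5 -29.6 -2 0 0 -57 0.85'
python3 - <<'E'
from h import *
i=get_image("wrist");cv2.imwrite("pics/w1.png",i["color"][...,::-1]);s=status.observe()
print(s["position"],s["tool_rot"],s["q"],i["xyz"],i["orientation"],i["vertical_fov"],s["ft_force"])
E
```

```text
time_s: 0.87
position: [0.3019, 0.2224, 0.2112]
tool_rot: [[-0.24, 0.971, 0.0], [0.971, 0.24, -0.0], [-0.0, 0.0, -1.0]]
ft_force: [0.6, 0.5, -0.6]
grip_width: 0.0725
gripper_force: 0.0
time_s: 1.53
position: [0.4273, -0.0743, 0.1911]
tool_rot: [[0.684, 0.729, 0.0], [0.729, -0.684, -0.0], [-0.0, 0.0, -1.0]]
ft_force: [-0.1, 0.9, -1.4]
grip_width: 0.0726
gripper_force: 0.0
[ 0.42927534 -0.07763408  0.19078337] [[ 6.91179511e-01  7.22682072e-01  1.22758802e-03]
 [ 7.22682781e-01 -6.91176565e-01 -2.13403520e-03]
 [-6.93748909e-04  2.36215813e-03 -9.99996969e-01]] [-2.58278860e+01  1.26442561e+01  9.52664998e+01 -8.35138923e-02
  7.19726825e+01  1.79213946e+01] [ 0.47332386 -0.02352471  0.33260541] [[ 0.72900571 -0.65956123 -0.18311104]
 [-0.68450599 -0.70185403 -0.19711029]
 [ 0.00148908  0.26903513 -0.96312921]] 68.40490486336448 [ 2.85800373 -3.08470806 -0.67553468]
```

View pics/w1.png

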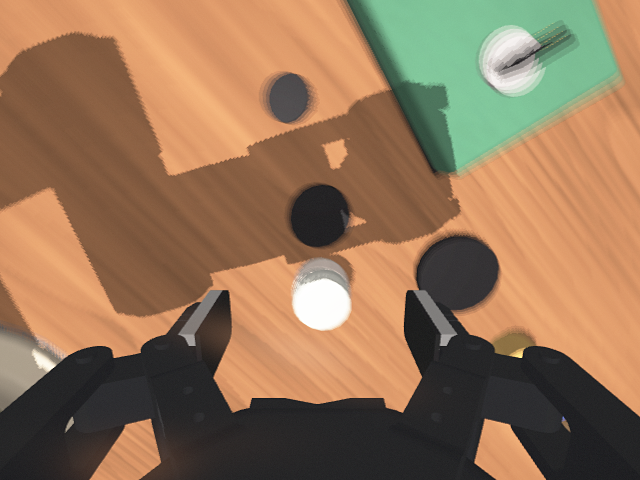

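The wrist view shows the middle black disc at about (320,216) and the tin at (322,295). The picture is blurred by motion, so I'll let the arm settle and measure again.

```bash
python3 -m handwheel '0 0 0 0 0 0 0.85;0 0 0 0 0 0 0.85;0 0 0 0 0 0 0.85' | tail -1
cat > b.py <<'E'
from h import *
def wb(z=.007,roi=(200,120,430,300),f=lambda im:im.max(2)<75,n="wrist",amin=800,top=False):
    i=get_image(n);im=i["color"].astype(int);m=np.zeros(im.shape[:2],bool);x0,y0,x1,y1=roi;m[y0:y1,x0:x1]=f(im)[y0:y1,x0:x1]
    for c,s,mm in blobs(m,amin):
        q=ray(i,pts(mm),z)[:,:2].astype(np.float32);(cc,rr)=cv2.minEnclosingCircle(q)
        print(c.round(1),s,"c",ray(i,c,z)[0].round(4),"enc",np.round(cc,4),round(rr,4),"rect",np.round(np.hstack(cv2.minAreaRect(q)),4))
    s=status.observe();print("tcp",s["position"].round(4),"yaw",np.degrees(np.arctan2(s["tool_rot"][1,1],s["tool_rot"][0,1])).round(2),"ft",s["ft_force"].round(1),s["time_s"])
    return i
E
python3 - <<'E'
from b import *
i=wb();cv2.imwrite("pics/w2.png",i["color"][...,::-1])
print(i["color"][216,320],i["color"][216,250],i["color"][200,300])
E
```

```text
gripper_force: 0.0
[320.1 216.2] [ 289  184   64   65 3183] c [ 0.4275 -0.0713  0.007 ] enc [ 0.4272 -0.0718] 0.0309 rect [ 4.27100e-01 -7.18000e-02  6.11000e-02  5.92000e-02  5.99363e+01]
tcp [ 0.4261 -0.0701  0.1915] yaw -42.6 ft [-0.3 -0.4  0.6] 1.8833
[36 34 34] [136  94  66] [36 35 36]
```

```bash
python3 -m handwheel '0.1 -0.1 -5 0 0 0 0.85;0.1 -0.1 -10 0 0 0 0.85;0.1 -0.1 -14 0 0 0 0.85;0.1 -0.1 -17 0 0 0 0.85;0.1 -0.1 -18.5 0 0 0 0.85;0.1 -0.1 -18.9 0 0 0 0.85;0.1 -0.1 -18.9 0 0 0 0.85;0.1 -0.1 -18.9 0 0 0 0.85' | grep -E 'pos|ft'
python3 -m handwheel '0 0 -0.2 0 0 0 0.85;0 0 -0.4 0 0 0 0.85;0 0 -0.4 0 0 0 0.85'| grep -E 'pos|ft'
python3 - <<'E'
from rig import *
import cv2
cv2.imwrite("pics/w3.png",get_image("wrist")["color"][...,::-1])
E
```

```text
position: [0.4282, -0.0719, 0.0035]
ft_force: [-0.4, -0.4, 0.8]
position: [0.4279, -0.0722, -0.001]
ft_force: [-0.1, 0.2, -1.0]
```

View pics/w3.png

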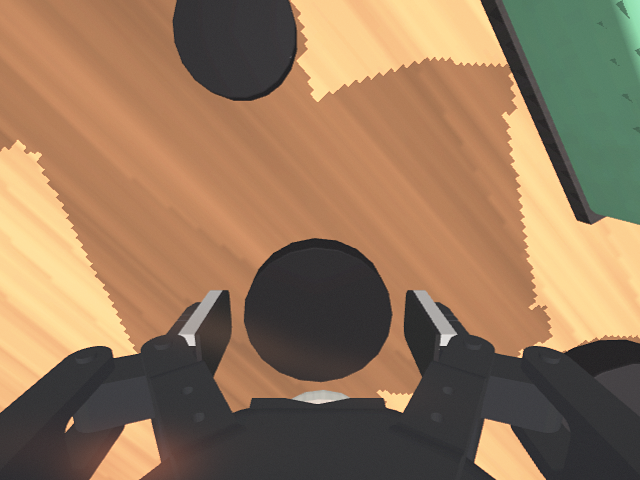

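The disc sits centred between the fingers, at (318,310). I'll lower slightly and grip.

```bash
python3 -m handwheel '0 0 -0.3 0 0 0 0.85;0 0 -0.3 0 0 0 0.6;0 0 -0.3 0 0 0 0.6;0 0 -0.3 0 0 0 0.6;0 0 -0.3 0 0 0 0.6;0 0 -0.3 0 0 0 0.6;0 0 -0.3 0 0 0 0.6' 25 | grep -vE 'rot'
python3 -m handwheel '0 0 1 0 0 0 0.6;0 0 3 0 0 0 0.6;0 0 7 0 0 0 0.6;0 0 11 0 0 0 0.6;0 0 11 0 0 0 0.6;0 0 11 0 0 0 0.6'| grep -vE 'rot'
python3 - <<'E'
from rig import *
import cv2
from b import *
i=wb(.12,(200,200,420,420))
cv2.imwrite("pics/w4.png",i["color"][...,::-1])
E
```

```text
time_s: 3.43
position: [0.4275, -0.0721, -0.0045]
ft_force: [-0.9, -0.1, 5.9]
grip_width: 0.0585
gripper_force: 26.3
time_s: 3.93
position: [0.4283, -0.0724, 0.1069]
ft_force: [0.1, 0.4, -0.6]
grip_width: 0.0586
gripper_force: 27.3
[315.8 332.6] [  200   240   220   180 22545] c [ 0.4225 -0.0763  0.12  ] enc [ 0.4099 -0.0861] 0.0552 rect [ 0.4195 -0.0758  0.0818  0.0963 46.9947]
tcp [ 0.4275 -0.0721  0.1055] yaw -42.73 ft [ 0.2 -0.5 -0.5] 3.9833
```

View pics/w4.png

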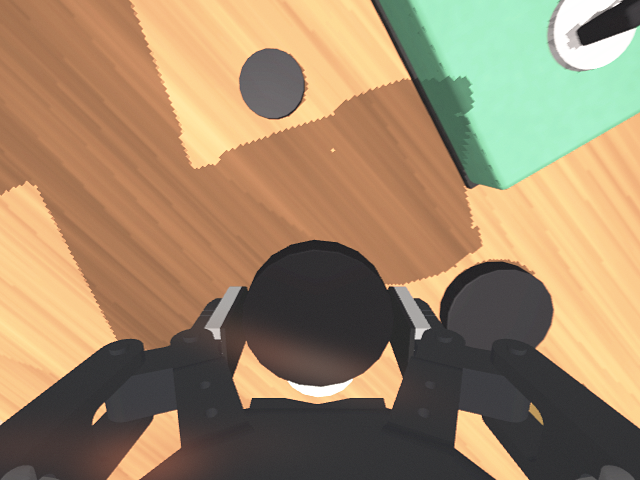

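The black disc is held between the pads, with its centre near (318,312). Next I'll measure the plate ring from nearby.

```bash
python3 -m handwheel '2 1 4 0 0 0 0.6;6 3 7 0 0 0 0.6;9 4 7 0 0 0 0.6;12.2 5.2 7 0 0 0 0.6;12.2 5.2 7 0 0 0 0.6;12.2 5.2 7 0 0 0 0.6;12.2 5.2 7 0 0 0 0.6;12.2 5.2 7 0 0 0 0.6'| grep -vE 'rot'
python3 - <<'E'
from b import *
i=wb(.065,(100,0,640,330),lambda im:im.min(2)>150,amin=600)
cv2.imwrite("pics/w5.png",i["color"][...,::-1])
E
```

```text
time_s: 4.65
position: [0.5484, -0.0204, 0.1743]
ft_force: [-0.1, 0.7, -0.5]
grip_width: 0.0592
gripper_force: 27.4
[325.6  54.3] [ 260    0  153  138 7315] c [0.6343 0.0662 0.065 ] enc [0.6366 0.0588] 0.0497 rect [6.38100e-01 6.57000e-02 8.12000e-02 9.90000e-02 7.86878e+01]
[627.9  13.3] [606   0  34  41 719] c [ 0.7885 -0.0449  0.065 ] enc [ 0.7841 -0.0461] 0.0171 rect [ 0.7906 -0.0454  0.0135  0.0341  6.7999]
[335.7  58. ] [ 290    8   93  102 7285] c [0.6376 0.0602 0.065 ] enc [0.6368 0.059 ] 0.0301 rect [6.37000e-01 6.02000e-02 5.70000e-02 5.97000e-02 7.60397e+01]
tcp [ 0.5485 -0.0205  0.1747] yaw -42.77 ft [ 0.1 -0.2  0.3] 4.7
```

View pics/w5.png

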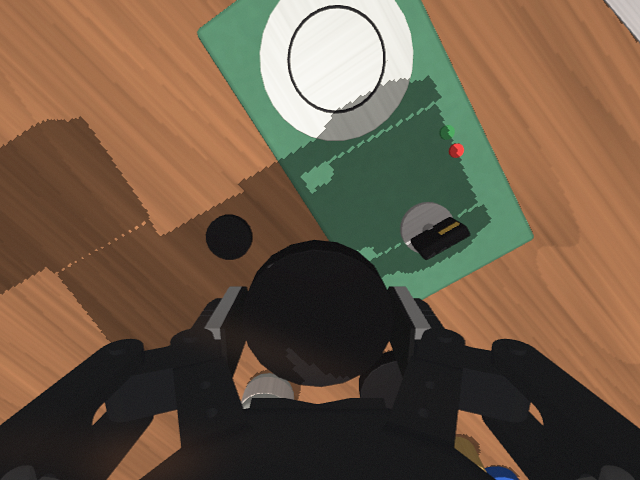

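The plate ring is at about (336,58), which puts its centre at (0.6368, 0.059), in agreement with the top view. Now I'll place the disc.

```bash
python3 -m handwheel '3 2.7 0 0 0 0 0.6;6 5.4 0 0 0 0 0.6;8.8 7.9 0 0 0 0 0.6;8.8 7.9 -3 0 0 0 0.6;8.8 7.9 -6 0 0 0 0.6;8.8 7.9 -8.5 0 0 0 0.6;8.8 7.9 -9.5 0 0 0 0.6;8.8 7.9 -9.5 0 0 0 0.6'| grep -E 'pos|ft'
python3 -m handwheel '0 0 -.5 0 0 0 0.6;0 0 -1 0 0 0 0.6;0 0 -1.3 0 0 0 0.6;0 0 -1.5 0 0 0 0.6;0 0 -1.5 0 0 0 0.6;0 0 -1.5 0 0 0 0.6'| grep -E 'pos|ft'
python3 - <<'E'
from b import *
i=wb(.079,(200,180,440,400),lambda im:im.max(2)<0)
E
```

```text
position: [0.6361, 0.0584, 0.0781]
ft_force: [-0.8, -0.5, 0.8]
position: [0.6377, 0.0588, 0.0657]
ft_force: [0.0, -0.6, 0.2]
tcp [0.6377 0.0589 0.0657] yaw -42.72 ft [ 0.  -0.  -0.3] 5.9167
```

```bash
python3 -m handwheel '-.1 0 -.15 0 0 0 0.6;-.1 0 -.3 0 0 0 0.6;-.1 0 -.4 0 0 0 0.6;-.1 0 -.45 0 0 0 0.6;-.1 0 -.45 0 0 0 0.6'| grep -E 'pos|ft'
python3 -m handwheel '0 0 0 0 0 0 0.65;0 0 0 0 0 0 0.75;0 0 0 0 0 0 0.85;0 0 0 0 0 0 0.85'| grep -E 'pos|ft|wid'
python3 -m handwheel '0 0 1 0 0 0 0.85;0 0 4 0 0 0 0.85;0 0 8 0 0 0 0.85;-3 -3 11 0 0 0 0.85;-6 -6 11 0 0 0 0.85;-8 -8 11 0 0 0 0.85;-8 -8 11 0 0 0 0.85;-8 -8 11 0 0 0 0.85'| grep -E 'pos|ft|wid'
python3 - <<'E'
from b import *
i=wb(.079,(200,0,440,250),lambda im:im.max(2)<75)
j=wb(.065,(200,0,440,250),lambda im:im.min(2)>110)
j=wb(.072,(255,165,305,215),lambda im:im.max(2)<75,n="top",amin=100)
E
```

```text
position: [0.6365, 0.0589, 0.0607]
ft_force: [0.4, 1.0, -0.6]
position: [0.6366, 0.0589, 0.0609]
ft_force: [-0.3, -0.1, 0.4]
grip_width: 0.0727
position: [0.5559, -0.0222, 0.1722]
ft_force: [0.6, 0.8, -0.4]
grip_width: 0.0724
[326.8  57.2] [ 276    8   98  110 7214] c [0.6393 0.0603 0.079 ] enc [0.6353 0.0583] 0.0308 rect [ 0.6356  0.0583  0.0602  0.059  47.1384]
[221.1 235.9] [ 200  219   45   31 1164] c [0.5107 0.0274 0.079 ] enc [0.5079 0.025 ] 0.0161 rect [5.11600e-01 2.83000e-02 2.13000e-02 3.08000e-02 4.70914e+01]
tcp [ 0.5567 -0.0214  0.1718] yaw -42.79 ft [-0.2  0.4 -0.5] 7.3833
[308.4  69.4] [  200     0   240   167 19157] c [0.6287 0.0658 0.065 ] enc [0.6345 0.0581] 0.0811 rect [6.34800e-01 6.08000e-02 1.00300e-01 1.46500e-01 6.21572e+01]
[412.4 225.8] [ 391  209   49   41 1069] c [ 0.6131 -0.0607  0.065 ] enc [ 0.6106 -0.0665] 0.0204 rect [ 6.11400e-01 -5.97000e-02  2.07000e-02  4.05000e-02  8.32641e+01]
tcp [ 0.5571 -0.0209  0.1714] yaw -42.72 ft [0.1 0.4 0.3] 7.4333
tcp [ 0.5572 -0.0206  0.1711] yaw -42.69 ft [ 0.5  0.6 -0.2] 7.4833
```

The black disc now lies centred to within about 2 mm. Next is the white disc.

```bash
python3 -m handwheel '-2.4 19 1.5 0 0 37 1;-2.4 19 1.5 0 0 37 1;-2.4 19 1.5 0 0 37 1;-2.4 19 1.5 0 0 37 1;-2.4 19 1.5 0 0 37 1;-2.4 19 1.5 0 0 37 1;-2.4 19 1.5 0 0 37 1'| grep -E 'pos|ft'
python3 -m handwheel '-2.4 19 1.5 0 0 37 1;-2.4 19 1.5 0 0 37 1;-2.4 19 1.5 0 0 37 1;-2.4 19 1.5 0 0 37 1;-2.4 19 1.5 0 0 37 1;-2.4 19 1.5 0 0 37 1;-2.4 19 1.5 0 0 37 1;-2.4 19 1.5 0 0 37 1'| grep -E 'pos|ft'
python3 -m handwheel '0 0 0 0 0 0 1;0 0 0 0 0 0 1'| grep -E 'pos|ft'
python3 - <<'E'
from b import *
i=wb(.065,(60,0,600,330),lambda im:im.min(2)>140,amin=300)
cv2.imwrite("pics/w6.png",i["color"][...,::-1])
print(i["xyz"],i["orientation"])
E
```

```text
position: [0.5325, 0.1709, 0.1856]
ft_force: [-0.1, -0.3, -1.0]
position: [0.5091, 0.3579, 0.2004]
ft_force: [0.3, -0.3, 0.2]
position: [0.5091, 0.3576, 0.2008]
ft_force: [1.2, 0.0, 0.6]
[332.3 158. ] [ 287  113   91   96 7312] c [0.49   0.4118 0.065 ] enc [0.4902 0.4103] 0.0467 rect [ 0.4918  0.409   0.0676  0.0714 31.8315]
tcp [0.509  0.3578 0.2008] yaw 31.12 ft [-0.8 -0.5  0.3] 8.95
[0.473459   0.41702785 0.3422906 ] [[ 8.56444875e-01  4.97097741e-01  1.39269566e-01]
 [ 5.16238482e-01 -8.24650452e-01 -2.31191396e-01]
 [-7.60102598e-05  2.69898995e-01 -9.62888637e-01]]
```

View pics/w6.png

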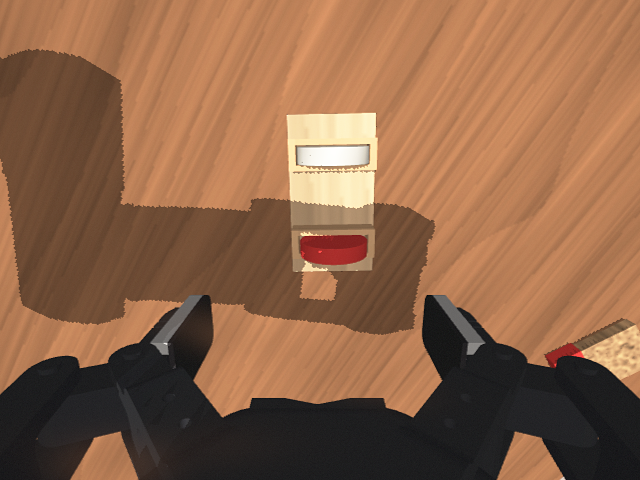

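The white disc is at about (333,156), spanning columns 297–370. The red disc is at (333,248), and the rack is aligned with the tool yaw.

```bash
python3 - <<'E'
from b import *
f=lambda im:(im.max(2)-im.min(2)<30)&(im.min(2)>110)
i=wb(.04,(285,125,385,180),f,amin=300)
im=i["color"].astype(int);print(im[140:176:2,333])
w=(im[...,0]>180)&(im[...,2]<im[...,0]-40)&(np.arange(640)>280)&(np.arange(640)<385)
for px in ((297,152),(370,152)): print(ray(i,px,.04))
for px in ((333,142),(333,170.5)): print(ray(i,px,.032))
c=[ray(i,px,z)[0] for px,z in (((287,114),.01),((375.5,113),.01))];print(np.mean(c,0),c)
E
```

```text
[332.7 155.5] [ 297  146   72   20 1367] c [0.4907 0.4135 0.04  ] enc [0.4905 0.4134] 0.0304 rect [4.90600e-01 4.13400e-01 5.95000e-02 1.54000e-02 3.11098e+01]
tcp [0.509  0.358  0.2009] yaw 31.15 ft [-0.9 -0.2  0.7] 9.0
[[254 235 180]
 [254 236 181]
 [252 216 158]
 [141 133 120]
 [255 255 255]
 [255 254 253]
 [255 254 253]
 [255 254 253]
 [254 254 252]
 [254 254 252]
 [254 254 252]
 [254 254 251]
 [255 255 253]
 [187 159 129]
 [181 139 101]
 [255 241 181]
 [170 136 105]
 [252 233 187]]
[[0.46374332 0.40054377 0.04      ]]
[[0.51571918 0.43190963 0.04      ]]
[[0.48546283 0.42297541 0.032     ]]
[[0.49799421 0.40276467 0.032     ]]
[0.47211144 0.44332972 0.01      ] [array([0.43866252, 0.42265393, 0.01      ]), array([0.50556037, 0.46400551, 0.01      ])]
```

```bash
python3 -m handwheel '-.9 2.8 0 0 0 0 .95;-1.8 5.5 0 0 0 0 .95;-1.8 5.5 -4 0 0 0 .95;-1.8 5.5 -8 0 0 0 .95;-1.8 5.5 -11 0 0 0 .95;-1.8 5.5 -13 0 0 0 .95;-1.8 5.5 -14 0 0 0 .95;-1.8 5.5 -14 0 0 0 .95'| grep -E 'pos|ft'
python3 - <<'E'
from b import *
i=wb(.065,(0,0,1,1))
cv2.imwrite("pics/w7.png",i["color"][...,::-1])
E
```

```text
position: [0.49, 0.4131, 0.0589]
ft_force: [0.3, -0.0, -0.5]
tcp [0.4908 0.4136 0.0608] yaw 31.23 ft [-0.1 -0.  -0.3] 9.7167
```

View pics/w7.png

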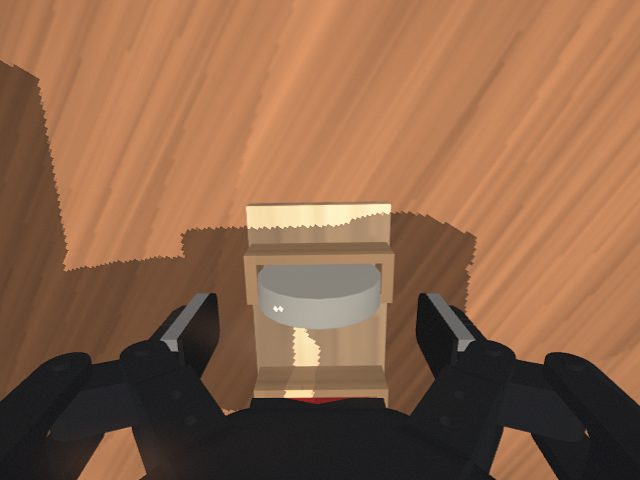

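The white disc is centred between the fingers at (319,295). I'll lower and grip it.

```bash
python3 -m handwheel '0 0 -1 0 0 0 .9;0 0 -2 0 0 0 .9;0 0 -2.7 0 0 0 .9;0 0 -3 0 0 0 .9;0 0 -3 0 0 0 .9'| grep -E 'pos|ft'
python3 -m handwheel '0 0 0 0 0 0 .6;0 0 0 0 0 0 .6;0 0 0 0 0 0 .6;0 0 0 0 0 0 .6;0 0 0 0 0 0 .6;0 0 0 0 0 0 .6;0 0 0 0 0 0 .6' 40| grep -v rot
python3 -m handwheel '0 0 .5 0 0 0 .6;0 0 1 0 0 0 .6;0 0 2 0 0 0 .6;0 0 5 0 0 0 .6;0 0 8 0 0 0 .6;0 0 12 0 0 0 .6;0 0 12 0 0 0 .6;0 0 12 0 0 0 .6' | grep -v rot
```

```text
position: [0.4902, 0.4137, 0.03]
ft_force: [0.2, -0.1, 0.7]
time_s: 10.72
position: [0.491, 0.4142, 0.0316]
ft_force: [1.4, 0.3, 5.9]
grip_width: 0.0582
gripper_force: 43.0
time_s: 11.38
position: [0.4912, 0.4143, 0.1539]
ft_force: [-0.4, -0.1, -1.6]
grip_width: 0.0581
gripper_force: 43.2
```

```bash
python3 -m handwheel '-3.5 -10.7 4 0 0 -48 .6;-3.5 -10.7 4 0 0 -48 .6;-3.5 -10.7 4 0 0 -48 .6;-3.5 -10.7 4 0 0 -48 .6;-3.5 -10.7 4 0 0 -48 .6;-3.5 -10.7 4 0 0 -48 .6;-3.5 -10.7 4 0 0 -48 .6'| grep -E 'pos|wid'
python3 -m handwheel '-3.5 -10.7 0 0 0 -48 .6;-3.5 -10.7 0 0 0 -48 .6;-3.5 -10.7 0 0 0 -48 .6;-3.5 -10.7 0 0 0 -48 .6;-3.5 -10.7 0 0 0 -48 .6;-3.5 -10.7 0 0 0 -48 .6;-3.5 -10.7 0 0 0 -48 .6;-3.5 -10.7 0 0 0 -48 .6'| grep -E 'pos|wid'
python3 -m handwheel '0 0 0 25 -54 0 .6;0 0 0 25 -54 0 .6;0 0 0 25 -54 0 .6;0 0 0 25 -54 0 .6;0 0 0 25 -54 0 .6;0 0 0 25 -54 0 .6;0 0 0 25 -54 0 .6;0 0 0 25 -54 0 .6'| grep -E 'pos|wid|rot'
python3 -m handwheel '0 0 0 0 0 0 .6;0 0 0 0 0 0 .6'| grep -E 'pos|wid|rot'
python3 - <<'E'
from b import *
s=status.observe();print(s["q"].round(1))
i=get_image("side");w=get_image("wrist");cv2.imwrite("pics/s8.png",np.hstack([cv2.resize(w["color"],(400,300)),cv2.resize(i["color"][60:420,160:640],(400,300))])[...,::-1])
E
```

```text
position: [0.455, 0.3064, 0.19]
grip_width: 0.0583
position: [0.42, 0.1996, 0.1901]
grip_width: 0.0585
position: [0.4186, 0.2076, 0.1903]
tool_rot: [[0.646, 0.456, 0.613], [0.316, -0.89, 0.329], [0.695, -0.019, -0.719]]
grip_width: 0.0582
position: [0.4191, 0.2076, 0.1903]
tool_rot: [[0.649, 0.455, 0.61], [0.316, -0.89, 0.328], [0.692, -0.02, -0.721]]
grip_width: 0.0585
[  1.2   4.4 121.6  55.   22.6  18.6]
```

View pics/s8.png

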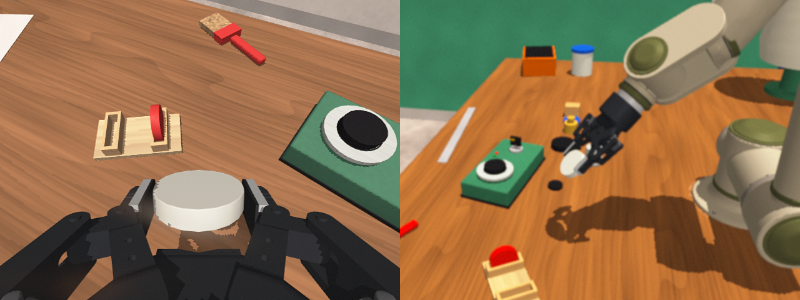

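The white disc is held at about 45°, and the rack now holds only the red one. I'll lower it to touch the bench on its edge, then release it so it falls flat on the bench.

```bash
python3 -m handwheel '0 0 -4 0 0 0 .6;0 0 -8 0 0 0 .6;0 0 -11 0 0 0 .6;0 0 -14 0 0 0 .6;0 0 -15.5 0 0 0 .6;0 0 -16 0 0 0 .6;0 0 -16 0 0 0 .6;0 0 -16 0 0 0 .6'| grep -E 'pos|ft|rot'
python3 -m handwheel '0 0 -.2 0 0 0 .6;0 0 -.4 0 0 0 .6;0 0 -.6 0 0 0 .6;0 0 -.8 0 0 0 .6;0 0 -1 0 0 0 .6;0 0 -1.2 0 0 0 .6;0 0 -1.2 0 0 0 .6'| grep -E 'pos|ft|rot'
python3 -c 'from rig import status;print(status.observe()["q"].round(1))'
```

```text
position: [0.4204, 0.2171, 0.0616]
tool_rot: [[0.644, 0.467, 0.606], [0.31, -0.883, 0.352], [0.7, -0.039, -0.713]]
ft_force: [1.2, 0.2, -0.4]
position: [0.4196, 0.2166, 0.0497]
tool_rot: [[0.646, 0.466, 0.605], [0.308, -0.884, 0.351], [0.698, -0.04, -0.715]]
ft_force: [-0.5, -0.0, -1.4]
[  1.9  29.1 133.5 138.5  30.  -70.3]
```

```bash
python3 -m handwheel '0 0 -1 0 0 0 .6;0 0 -2 0 0 0 .6;0 0 -2.4 0 0 0 .6;0 0 -2.6 0 0 0 .6;0 0 -2.8 0 0 0 .6;0 0 -2.8 0 0 0 .6'| grep -E 'pos|ft|rot'
python3 -m handwheel '0 0 -.2 0 0 0 .6;0 0 -.4 0 0 0 .6;0 0 -.6 0 0 0 .6;0 0 -.8 0 0 0 .6;0 0 -.8 0 0 0 .6'| grep -E 'pos|ft|rot'
python3 -c 'from rig import status;print(status.observe()["q"].round(1))'
```

```text
position: [0.4195, 0.2166, 0.0215]
tool_rot: [[0.646, 0.465, 0.605], [0.308, -0.884, 0.351], [0.698, -0.04, -0.715]]
ft_force: [0.2, -0.6, -0.1]
position: [0.4185, 0.2169, 0.0162]
tool_rot: [[0.643, 0.465, 0.609], [0.306, -0.884, 0.353], [0.702, -0.041, -0.711]]
ft_force: [-17.5, -12.1, 39.2]
[  1.9  36.7 135.6 147.4  38.1 -80.8]
```

```bash
python3 -m handwheel '0 0 .4 0 0 0 .6;0 0 .4 0 0 0 .6;0 0 .4 0 0 0 .8;0 0 .4 0 0 0 .95;0 0 .4 0 0 0 .95;0 0 .4 0 0 0 .95;0 0 .4 0 0 0 .95'| grep -E 'pos|ft|wid'
python3 -m handwheel '0 0 2 0 0 0 .95;0 0 5 0 0 0 .95;0 0 9 0 0 0 .95;-3 -1.5 13 0 0 0 .95;-3 -1.5 17 0 0 0 .95;-3 -1.5 17 0 0 0 .95;-3 -1.5 17 0 0 0 .95;-3 -1.5 17 0 0 0 .95'| grep -E 'pos|ft|rot'
python3 -c 'from rig import status;print(status.observe()["q"].round(1))'
python3 - <<'E'
from b import *
f=lambda im:(im.max(2)-im.min(2)<30)&(im.min(2)>110)
i=wb(.007,(130,220,330,360),f,n="top",amin=60)
cv2.imwrite("pics/t9.png",i["color"][...,::-1])
E
```

```text
position: [0.4195, 0.2166, 0.0173]
ft_force: [0.2, -0.4, -0.6]
grip_width: 0.0811
position: [0.3943, 0.2095, 0.17]
tool_rot: [[0.642, 0.477, 0.6], [0.307, -0.877, 0.37], [0.703, -0.053, -0.709]]
ft_force: [-0.4, -0.4, 0.4]
[ -0.8   5.2 127.2  71.9  23.4  -0.3]
[213.6 295.4] [203 283  23  27 445] c [0.403  0.2123 0.007 ] enc [0.401  0.2079] 0.0305 rect [ 0.404   0.2114  0.049   0.0572 45.699 ]
[230.6 345.8] [199 337  52  23 171] c [0.2897 0.1715 0.007 ] enc [0.2708 0.1846] 0.0578 rect [2.85100e-01 1.84400e-01 1.14000e-01 4.84000e-02 8.95577e+01]
tcp [0.3942 0.2091 0.1721] yaw -61.46 ft [ 0.2 -0.4  0.4] 17.0333
```

```bash
python3 -m handwheel '.8 0 2 -23.5 38.1 0 .95;.8 0 2 -23.5 38.1 0 .95;.8 0 2 -23.5 38.1 0 .95;.8 0 2 -23.5 38.1 0 .95;.8 0 2 -23.5 38.1 0 .95;.8 0 2 -23.5 38.1 0 .95;.8 0 2 -23.5 38.1 0 .95;.8 0 2 -23.5 38.1 0 .95'| grep -E 'pos|ft|rot'
python3 -m handwheel '0 0 0 0 0 0 .95;0 0 0 0 0 0 .95;0 0 0 0 0 0 .95'| grep -E 'pos|ft|rot'
python3 - <<'E'
from b import *
f=lambda im:(im.max(2)-im.min(2)<30)&(im.min(2)>110)
i=wb(.007,(150,80,480,330),f,amin=400)
cv2.imwrite("pics/w9.png",i["color"][...,::-1])
print(status.observe()["q"].round(1))
E
```

```text
position: [0.4027, 0.2099, 0.1898]
tool_rot: [[0.882, 0.465, 0.081], [0.461, -0.885, 0.06], [0.1, -0.015, -0.995]]
ft_force: [0.0, -0.5, -0.3]
position: [0.402, 0.2099, 0.1886]
tool_rot: [[0.881, 0.466, 0.085], [0.462, -0.885, 0.065], [0.106, -0.018, -0.994]]
ft_force: [0.7, -0.1, 0.3]
[323.1 239.1] [ 292  207   64   64 3164] c [0.4006 0.2077 0.007 ] enc [0.4005 0.2074] 0.0307 rect [0.4002 0.2074 0.0599 0.0599 1.3443]
tcp [0.4019 0.2096 0.1888] yaw -62.27 ft [ 0.2  0.3 -0.3] 18.0
[10.9 11.9 96.9  3.  65.7 72.1]
```

```bash
python3 -m handwheel '-.15 -.2 -3 -3.7 4.9 0 .9;-.15 -.2 -7 -3.7 4.9 0 .9;-.15 -.2 -11 -3.7 4.9 0 .9;-.15 -.2 -15 -3.7 4.9 0 .9;-.15 -.2 -17 -3.7 4.9 0 .9;-.15 -.2 -18.5 -3.7 4.9 0 .9;-.15 -.2 -18.9 -3.7 4.9 0 .9;-.15 -.2 -18.9 -3.7 4.9 0 .9'| grep -E 'pos|ft|rot'
python3 -m handwheel '0 0 -.2 0 0 0 .9;0 0 -.2 0 0 0 .9;0 0 -.3 0 0 0 .9;0 0 -.3 0 0 0 .9'| grep -E 'pos|ft|rot'
```

```text
position: [0.4006, 0.2072, 0.0002]
tool_rot: [[0.886, 0.463, -0.001], [0.463, -0.886, -0.001], [-0.001, 0.001, -1.0]]
ft_force: [-0.2, -0.3, 1.1]
position: [0.4017, 0.2077, -0.0018]
tool_rot: [[0.886, 0.464, 0.002], [0.464, -0.886, -0.001], [0.001, 0.002, -1.0]]
ft_force: [-0.0, 0.9, 0.4]
```

```bash
python3 -m handwheel '0 0 0 0 0 0 .6;0 0 0 0 0 0 .6;0 0 0 0 0 0 .6;0 0 0 0 0 0 .6;0 0 0 0 0 0 .6;0 0 0 0 0 0 .6' 30| grep -v rot
python3 -m handwheel '0 0 1 0 0 0 .6;0 0 4 0 0 0 .6;0 0 8 0 0 0 .6;2 -1.3 12 0 0 0 .6;5 -3.2 14 0 0 0 .6;8 -5 14 0 0 0 .6;11 -7 14 0 0 0 .6;11 -7 14 0 0 0 .6'| grep -v rot
python3 -m handwheel '0 0 0 0 0 0 .6;0 0 0 0 0 0 .6'| grep -E 'pos|ft'
python3 - <<'E'
from b import *
i=wb(.079,(220,0,450,225),lambda im:im.max(2)<75)
cv2.imwrite("pics/w10.png",i["color"][...,::-1])
E
```

```text
time_s: 19.5
position: [0.4016, 0.2077, -0.0018]
ft_force: [-1.7, -1.1, 8.5]
grip_width: 0.0588
gripper_force: 30.5
time_s: 20.17
position: [0.5162, 0.1344, 0.1381]
ft_force: [-0.3, 0.4, -0.5]
grip_width: 0.0583
gripper_force: 33.0
position: [0.5106, 0.1378, 0.1372]
ft_force: [0.7, 0.6, -0.6]
[403.9 127.1] [ 355   27   95  198 2314] c [0.5985 0.1321 0.079 ] enc [0.6072 0.1092] 0.0512 rect [ 0.5933  0.1304  0.1021  0.0512 33.3818]
tcp [0.5104 0.1381 0.1373] yaw -62.33 ft [-0.3  0.1 -0.8] 20.3833
```

```bash
python3 -m handwheel '3.3 -2 0 0 0 0 .6;6.6 -4 0 0 0 0 .6;10 -6 0 0 0 0 .6;12.6 -7.9 0 0 0 0 .6;12.6 -7.9 -2 0 0 0 .6;12.6 -7.9 -3.5 0 0 0 .6;12.6 -7.9 -4.5 0 0 0 .6;12.6 -7.9 -4.8 0 0 0 .6'| grep -E 'pos|ft'
python3 -m handwheel '0 0 0 0 0 0 .6;0 0 0 0 0 0 .6;0 0 0 0 0 0 .6'| grep -E 'pos|ft'
python3 - <<'E'
from b import *
wb(.079,(0,0,1,1))
i=get_image("side");cv2.imwrite("pics/s10.png",cv2.resize(i["color"][190:310,220:380],(640,480),interpolation=cv2.INTER_CUBIC)[...,::-1])
E
```

```text
position: [0.636, 0.0596, 0.0878]
ft_force: [0.1, -0.4, -1.0]
position: [0.6377, 0.059, 0.0908]
ft_force: [0.1, 0.5, -1.0]
tcp [0.6377 0.0589 0.0907] yaw -62.34 ft [-0.   0.1 -0.3] 21.35
```

```bash
python3 -m handwheel '0 0 -.3 0 0 0 .6;0 0 -.6 0 0 0 .6;0 0 -.8 0 0 0 .6;0 0 -1.0 0 0 0 .6;0 0 -1.1 0 0 0 .6;0 0 -1.2 0 0 0 .6;0 0 -1.2 0 0 0 .6;0 0 -1.2 0 0 0 .6'| grep -E 'pos|ft'
```

```text
position: [0.6375, 0.0586, 0.0776]
ft_force: [0.4, -0.6, 0.3]
```

```bash
python3 -m handwheel '0 0 -.05 0 0 0 .6;0 0 -.1 0 0 0 .6;0 0 -.1 0 0 0 .6'| grep -E 'pos|ft'
python3 -m handwheel '0 0 0 0 0 0 .68;0 0 0 0 0 0 .76;0 0 0 0 0 0 .85;0 0 0 0 0 0 .9;0 0 0 0 0 0 .9'| grep -E 'pos|ft|wid'
python3 -m handwheel '0 0 1 0 0 0 .9;0 0 4 0 0 0 .9;0 0 8 0 0 0 .9;-3 -1.5 11 0 0 0 .9;-6 -3 11 0 0 0 .9;-9 -5 11 0 0 0 .9;-9 -5 11 0 0 0 .9;-9 -5 11 0 0 0 .9'| grep -E 'pos'
python3 -m handwheel '0 0 0 0 0 0 .9;0 0 0 0 0 0 .9'| grep -E 'pos'
python3 - <<'E'
from b import *
f=lambda im:(im.max(2)-im.min(2)<30)&(im.min(2)>110)
i=wb(.093,(150,0,500,250),f,amin=400)
cv2.imwrite("pics/w11.png",i["color"][...,::-1])
E
```

```text
position: [0.6376, 0.0586, 0.0773]
ft_force: [-2.7, -0.6, 5.2]
position: [0.6374, 0.0586, 0.0764]
ft_force: [0.1, -0.1, 0.4]
grip_width: 0.077
position: [0.5467, 0.008, 0.1879]
position: [0.5483, 0.0089, 0.1868]
[313.3  86.3] [  242    10   144   155 17019] c [0.636  0.0584 0.093 ] enc [0.6336 0.057 ] 0.0444 rect [6.33600e-01 5.71000e-02 8.79000e-02 8.81000e-02 7.25714e+01]
[441.  201.1] [ 424  182   47   51 1024] c [ 0.6124 -0.0506  0.093 ] enc [ 0.6112 -0.0574] 0.0173 rect [ 0.6113 -0.0523  0.0341  0.0235  0.2269]
tcp [0.5483 0.009  0.1866] yaw -62.32 ft [-0.1  0.6 -0.6] 23.6167
```

View pics/w11.png

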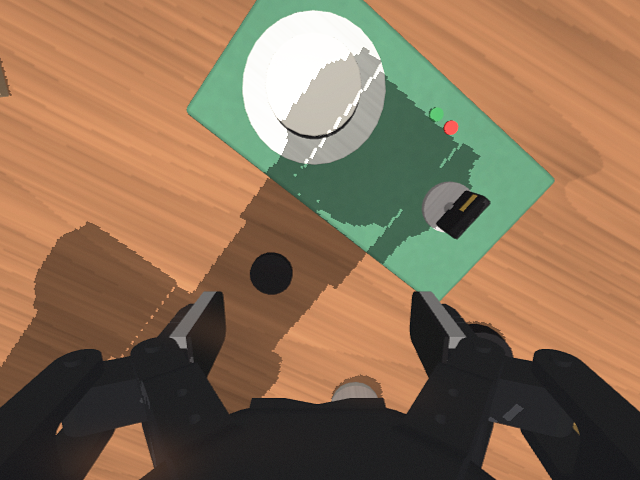

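The white disc lies on the black one, with a black crescent visible around (317,125). I'll check centring by fitting 30 mm circles to the crescent's two edges.

```bash
cat > fit.py <<'E'
from b import *
from scipy.optimize import least_squares
def fit(p): return least_squares(lambda c:np.hypot(*(p-c).T)-.03,p.mean(0)+[.02,.01],loss="soft_l1",f_scale=.001)
def edge(i,m,zb,zt):
    lo,hi=[],[]
    for x in range(m.shape[1]):
        r=np.flatnonzero(m[:,x])
        if len(r)>2: lo.append((x,r.max()+.5));hi.append((x,r.min()-.5))
    for n,e,z in(("lower",lo,zb),("upper",hi,zt)):
        s=fit(ray(i,e,z)[:,:2]);print(n,z,s.x.round(4),"rms",np.sqrt((s.fun**2).mean()).round(4),len(e))
E
python3 - <<'E'
from fit import *
i=get_image("wrist");im=i["color"].astype(int)
m=np.zeros(im.shape[:2],bool);m[95:145,265:370]=(im.max(2)<75)[95:145,265:370]
print(m.sum());edge(i,m,.065,.079)
wb(.007,(460,245,490,275),lambda im:(im[...,2]>100)&(im[...,0]<90),n="top",amin=60)
E
```

```text
178
lower 0.065 [0.6353 0.0578] rms 0.0002 39
upper 0.079 [0.6369 0.059 ] rms 0.0002 39
[474.2 259.6] [462 247  26  26 525] c [ 0.4813 -0.3894  0.007 ] enc [ 0.4816 -0.3894] 0.0305 rect [ 4.81700e-01 -3.90000e-01  5.86000e-02  5.84000e-02  8.96097e+01]
tcp [0.548  0.009  0.1863] yaw -62.32 ft [-0.6 -0.2 -0.1] 23.7167
```

```bash
python3 -m handwheel '-3.3 -19.9 0 0 0 34 .9;-3.3 -19.9 0 0 0 34 .9;-3.3 -19.9 0 0 0 34 .9;-3.3 -19.9 0 0 0 34 .9;-3.3 -19.9 0 0 0 34 .9;-3.3 -19.9 0 0 0 34 .9;-3.3 -19.9 0 0 0 34 .9'| grep -E 'pos'
python3 -m handwheel '-3.3 -19.9 0 0 0 34 .9;-3.3 -19.9 0 0 0 34 .9;-3.3 -19.9 0 0 0 34 .9;-3.3 -19.9 0 0 0 34 .9;-3.3 -19.9 0 0 0 34 .9;-3.3 -19.9 0 0 0 34 .9;-3.3 -19.9 0 0 0 34 .9;-3.3 -19.9 0 0 0 34 .9'| grep -E 'pos'
python3 -m handwheel '0 0 0 0 0 0 .9;0 0 0 0 0 0 .9'| grep -E 'pos'
python3 - <<'E'
from b import *
i=wb(.014,(100,50,540,400),lambda im:(im[...,2]>90)&(im[...,0]<90)&(im[...,2]>im[...,1]+40),amin=300)
wb(.056,(100,50,540,480),lambda im:(im[...,0]>150)&(im[...,1]>110)&(im[...,2]<100),amin=300)
wb(.045,(100,50,540,480),lambda im:(im[...,0]>200)&(im[...,1]>150)&(im[...,2]<180)&(im[...,2]>100),amin=500)
cv2.imwrite("pics/w12.png",i["color"][...,::-1])
E
```

```text
position: [0.5143, -0.1933, 0.1861]
position: [0.4821, -0.3882, 0.1862]
position: [0.4822, -0.3878, 0.1868]
[316.  218.6] [ 284  186   65   65 3255] c [ 0.4811 -0.3872  0.014 ] enc [ 0.4815 -0.3876] 0.0302 rect [ 4.8140e-01 -3.8790e-01  5.8900e-02  5.8200e-02  6.8351e+01]
tcp [ 0.4821 -0.3881  0.1869] yaw 5.71 ft [-0.4  0.1  0.2] 25.1833
[307.9 218.9] [  100    50   440   364 92517] c [ 0.4738 -0.3791  0.056 ] enc [ 0.4846 -0.4064] 0.214 rect [ 0.4864 -0.41    0.3852  0.3043  5.7329]
[318.5 141.3] [ 290  111   58   61 2779] c [ 0.4762 -0.3197  0.056 ] enc [ 0.4763 -0.3203] 0.022 rect [ 0.4762 -0.3199  0.0425  0.043   5.6906]
[391.8 177.8] [376 154  36  45 941] c [ 0.5346 -0.3409  0.056 ] enc [ 0.5325 -0.3407] 0.0179 rect [ 5.32000e-01 -3.42500e-01  2.92000e-02  2.88000e-02  3.91405e+01]
[359.8 189.1] [340 169  38  41 736] c [ 0.5114 -0.3518  0.056 ] enc [ 0.5129 -0.3518] 0.0186 rect [ 5.13000e-01 -3.51800e-01  3.43000e-02  1.85000e-02  3.91336e+01]
[125.7 455.1] [ 100  423   54   57 2237] c [ 0.3203 -0.6285  0.056 ] enc [ 0.3145 -0.625 ] 0.0415 rect [ 0.3174 -0.6247  0.0541  0.0673  5.5371]
[510.3 455.5] [ 482  423   58   57 2380] c [ 0.6904 -0.5929  0.056 ] enc [ 0.6959 -0.5879] 0.0433 rect [ 0.6936 -0.5881  0.0585  0.0675  5.5371]
tcp [ 0.482  -0.3883  0.1868] yaw 5.7 ft [-0.1  0.2  0.9] 25.2333
[254.  228.3] [ 248  133   15  201 1456] c [ 0.43   -0.3941  0.045 ] enc [ 0.432  -0.4048] 0.0867 rect [ 0.4296 -0.4048  0.0088  0.1731  0.4948]
[309.9 298.5] [ 283  274   62   46 2019] c [ 0.4819 -0.4525  0.045 ] enc [ 0.4865 -0.4512] 0.0323 rect [ 4.8670e-01 -4.5090e-01  3.9100e-02  5.4100e-02  8.9496e+01]
tcp [ 0.4819 -0.3885  0.1868] yaw 5.69 ft [-0.1 -0.1 -0.2] 25.2833
```

```bash
python3 -m handwheel '0 0 -4 0 0 0 .9;0 0 -8 0 0 0 .9;0 0 -11 0 0 0 .9;0 0 -14 0 0 0 .9;0 0 -16 0 0 0 .9;0 0 -17.5 0 0 0 .9;0 0 -18.3 0 0 0 .9;0 0 -18.3 0 0 0 .9'| grep -E 'pos|ft'
python3 -m handwheel '0 0 -.3 0 0 0 .9;0 0 -.6 0 0 0 .9;0 0 -.6 0 0 0 .9'| grep -E 'pos|ft'
python3 -m handwheel '0 0 0 0 0 0 .6;0 0 0 0 0 0 .6;0 0 0 0 0 0 .6;0 0 0 0 0 0 .6;0 0 0 0 0 0 .6;0 0 0 0 0 0 .6;0 0 0 0 0 0 .6' 30| grep -v rot
python3 -m handwheel '0 0 .5 0 0 0 .6;0 0 2 0 0 0 .6;0 0 5 0 0 0 .6;0 0 9 0 0 0 .6;0 0 13 0 0 0 .6;0 0 17 0 0 0 .6;0 0 17 0 0 0 .6;0 0 17 0 0 0 .6'| grep -v rot
```

```text
position: [0.4811, -0.3886, 0.0021]
ft_force: [0.1, -0.2, -0.2]
position: [0.4816, -0.3895, -0.0019]
ft_force: [-0.3, -0.1, -0.1]
time_s: 26.78
position: [0.4816, -0.3896, -0.0014]
ft_force: [-1.5, 1.7, 5.4]
grip_width: 0.0585
gripper_force: 32.1
time_s: 27.45
position: [0.482, -0.3899, 0.1703]
ft_force: [-0.9, 0.1, -1.1]
grip_width: 0.0586
gripper_force: 32.4
```

```bash
python3 -m handwheel '1.2 3.5 0 0 0 0 .6;2.4 7 0 0 0 0 .6;3.6 10.5 0 0 0 0 .6;4.8 14 0 0 0 0 .6;6 17.5 0 0 0 0 .6;7.2 21 0 0 0 0 .6;7.7 22.4 0 0 0 0 .6'| grep -E 'pos'
python3 -m handwheel '1.2 3.5 0 0 0 0 .6;2.4 7 0 0 0 0 .6;3.6 10.5 0 0 0 0 .6;4.8 14 0 0 0 0 .6;6 17.5 0 0 0 0 .6;7.2 21 0 0 0 0 .6;7.7 22.4 0 0 0 0 .6;7.7 22.4 -3 0 0 0 .6'| grep -E 'pos|wid'
python3 -m handwheel '0 0 -1.5 0 0 0 .6;0 0 -2.5 0 0 0 .6;0 0 -2.5 0 0 0 .6;0 0 -2.5 0 0 0 .6'| grep -E 'pos|ft'
python3 - <<'E'
from b import *
wb(.079,(0,0,1,1))
E
```

```text
position: [0.5586, -0.161, 0.1662]
position: [0.638, 0.062, 0.1409]
grip_width: 0.0588
position: [0.6354, 0.0581, 0.1123]
ft_force: [0.6, 1.2, -0.1]
tcp [0.6358 0.0581 0.1132] yaw 5.61 ft [ 0.7 -0.4 -0.3] 29.0833
```

```bash
python3 -m handwheel '.05 .05 -.5 0 0 0 .6;.05 .05 -1 0 0 0 .6;.05 .05 -1.4 0 0 0 .6;.05 .05 -1.6 0 0 0 .6;.05 .05 -1.7 0 0 0 .6;.05 .05 -1.8 0 0 0 .6;.05 .05 -1.8 0 0 0 .6;.05 .05 -1.8 0 0 0 .6'| grep -E 'pos|ft'
```

```text
position: [0.636, 0.0591, 0.0947]
ft_force: [-0.1, -0.3, -0.8]
```

```bash
python3 -m handwheel '0 0 -.1 0 0 0 .6;0 0 -.2 0 0 0 .6;0 0 -.25 0 0 0 .6;0 0 -.3 0 0 0 .6;0 0 -.3 0 0 0 .6'| grep -E 'pos|ft'
python3 -m handwheel '0 0 -.05 0 0 0 .6;0 0 -.1 0 0 0 .6;0 0 -.1 0 0 0 .6'| grep -E 'pos|ft'
```

```text
position: [0.636, 0.0591, 0.0916]
ft_force: [-0.8, -0.3, 0.2]
position: [0.636, 0.0592, 0.0915]
ft_force: [-3.7, 0.1, 6.7]
```

```bash
python3 -m handwheel '0 0 0 0 0 0 .68;0 0 0 0 0 0 .76;0 0 0 0 0 0 .85;0 0 0 0 0 0 .9;0 0 0 0 0 0 .9'| grep -E 'pos|ft|wid'
python3 -m handwheel '0 0 1 0 0 0 .9;0 0 4 0 0 0 .9;0 0 8 0 0 0 .9;0 -3.5 10 0 0 0 .9;0 -7 10 0 0 0 .9;0 -10.5 10 0 0 0 .9;-1 -13 10 0 0 0 .9;-2 -13 10 0 0 0 .9'| grep -E 'pos'
python3 -m handwheel '0 0 0 0 0 0 .9;0 0 0 0 0 0 .9;0 0 0 0 0 0 .9'| grep -E 'pos'
python3 - <<'E'
from fit import *
bl=lambda im:(im[...,2]>90)&(im[...,0]<90)&(im[...,2]>im[...,1]+40)
i=wb(.107,(100,0,540,300),bl,amin=300)
im=i["color"].astype(int)
bm=(bl(im)).astype(np.uint8);bm[330:]=0
k=max(blobs(bm.astype(bool),300),key=lambda t:t[1][4]);print(k[1])
edge(i,k[2],.093,.107)
d=im.max(2)<75;d[:max(0,k[1][1]+60)]=0;d[k[1][1]+k[1][3]+45:]=0;d[:,:k[1][0]-10]=0;d[:,k[1][0]+k[1][2]+10:]=0
for t in blobs(d,40):print(t[1])
edge(i,d,.065,.079)
wb(.1,(255,160,305,215),bl,n="top",amin=60)
cv2.imwrite("pics/w13.png",i["color"][...,::-1])
E
```

```text
position: [0.6359, 0.0591, 0.0903]
ft_force: [-0.0, 0.5, 0.4]
grip_width: 0.0766
position: [0.6158, -0.0756, 0.191]
position: [0.6164, -0.0702, 0.1911]
[385.1  37.7] [ 322    0  103   93 5231] c [0.6425 0.0589 0.107 ] enc [0.6355 0.058 ] 0.0302 rect [0.6361 0.0532 0.0583 0.0477 5.7396]
tcp [ 0.6164 -0.07    0.1909] yaw 5.71 ft [-0.   0.2 -0.6] 31.8
[ 322    0  103   93 5231]
lower 0.093 [0.6362 0.0607] rms 0.0005 102
upper 0.107 [0.6301 0.1038] rms 0.0058 102
[320  60  80  43 302]
lower 0.065 [0.6368 0.0573] rms 0.0004 60
upper 0.079 [0.6366 0.0592] rms 0.0004 60
[278.6 185.8] [266 173  26  26 539] c [0.6355 0.0599 0.1   ] enc [0.6356 0.06  ] 0.0297 rect [6.36200e-01 6.01000e-02 5.50000e-02 5.67000e-02 8.96728e+01]
tcp [ 0.6164 -0.07    0.1908] yaw 5.72 ft [-1.   0.7  0.7] 31.85
```

The stack is good: black, white and blue are all within 2–3 mm of the ring. Now I'll measure the key.

```bash
python3 - <<'E'
from fit import *
i=wb(.09,(240,120,420,300),lambda im:im.max(2)<60,amin=100)
wb(.056,(220,120,440,320),lambda im:(im.min(2)>105)&(im.max(2)-im.min(2)<30),amin=100)
g=wb(.095,(240,120,420,300),lambda im:(im[...,0]>im[...,2]+40)&(im[...,0]>90)&(im[...,1]>im[...,2]+15),amin=15)
print(status.observe()["q"].round(1))
E
```

```text
[310.1 242.2] [287 227  48  31 866] c [ 0.6113 -0.0713  0.09  ] enc [ 0.6125 -0.0715] 0.0178 rect [ 6.12500e-01 -7.11000e-02  1.53000e-02  3.38000e-02  7.91916e+01]
tcp [ 0.6163 -0.0701  0.1906] yaw 5.71 ft [0.3 0.7 0.1] 31.9
[362.9 123.8] [328 120  71  11 519] c [0.6421 0.0141 0.056 ] enc [0.6418 0.0167] 0.0261 rect [0.6421 0.0132 0.052  0.0071 5.7095]
[313.6 222.2] [287 209  50  34 899] c [ 0.6128 -0.0642  0.056 ] enc [ 0.612 -0.073] 0.0201 rect [ 6.12000e-01 -6.60000e-02  2.56000e-02  3.99000e-02  8.92183e+01]
[432.1 302.3] [420 292  20  28 249] c [ 0.7205 -0.1241  0.056 ] enc [ 0.7189 -0.1274] 0.0158 rect [ 7.22000e-01 -1.24800e-01  8.60000e-03  3.14000e-02  4.11811e+01]
tcp [ 0.6163 -0.0702  0.1906] yaw 5.71 ft [ 0.1 -0.1  0.2] 31.95
[243.  134.5] [240 120  10  43 233] c [ 0.5614 -0.0024  0.095 ] enc [ 0.5625 -0.0065] 0.0137 rect [ 0.5625 -0.0065  0.0057  0.0265  2.3178]
[403.9 256.7] [ 374  176   46  124 2822] c [ 0.6781 -0.074   0.095 ] enc [ 0.6705 -0.0628] 0.0465 rect [ 6.84500e-01 -6.55000e-02  9.28000e-02  2.93000e-02  7.93706e+01]
[323.2 240.8] [314 238  19   7  50] c [ 0.6201 -0.068   0.095 ] enc [ 0.62   -0.0682] 0.0068 rect [ 6.20000e-01 -6.80000e-02  1.80000e-03  1.33000e-02  7.91534e+01]
[271.4 290.9] [ 240  274   94   26 1237] c [ 0.5866 -0.1093  0.095 ] enc [ 0.5972 -0.1069] 0.035 rect [ 0.597  -0.105   0.068   0.0195  5.6313]
tcp [ 0.6162 -0.0703  0.1905] yaw 5.7 ft [ 0.4  0.4 -0.2] 32.0
[-17.4  30.5  66.4   0.   82.9 -23.1]
```

```bash
python3 -m handwheel '-.4 -.35 0 0 0 73.5 .5;-.4 -.35 0 0 0 73.5 .5;-.4 -.35 0 0 0 73.5 .5;-.4 -.35 0 0 0 73.5 .5;-.4 -.35 0 0 0 73.5 .5;-.4 -.35 0 0 0 73.5 .5;-.4 -.35 0 0 0 73.5 .5;-.4 -.35 0 0 0 73.5 .5'| grep -E 'pos|rot'
python3 -m handwheel '0 0 0 0 0 16.3 .5;0 0 0 0 0 16.3 .5;0 0 0 0 0 16.3 .5;0 0 0 0 0 16.3 .5;0 0 0 0 0 16.3 .5'| grep -E 'pos|rot'
python3 - <<'E'
from fit import *
i=wb(.09,(240,120,420,300),lambda im:im.max(2)<60,amin=100)
E
```

```text
position: [0.6121, -0.0741, 0.1905]
tool_rot: [[-0.893, 0.449, 0.001], [0.449, 0.893, 0.001], [-0.0, 0.002, -1.0]]
position: [0.6121, -0.0742, 0.1906]
tool_rot: [[-0.982, 0.188, 0.001], [0.188, 0.982, 0.002], [-0.0, 0.002, -1.0]]
[338.5 137.5] [253 137 167   2 295] c [ 0.5454 -0.0461  0.09  ] enc [ 0.5451 -0.0478] 0.0548 rect [ 5.45100e-01 -4.78000e-02  1.09300e-01  6.00000e-04  7.91563e+01]
[316.3 237.4] [311 211  12  53 603] c [ 0.6097 -0.0734  0.09  ] enc [ 0.6099 -0.0736] 0.0195 rect [ 6.09800e-01 -7.33000e-02  8.00000e-03  3.83000e-02  7.91332e+01]
[263.1 292.6] [257 284  11  16 128] c [ 0.644  -0.1202  0.09  ] enc [ 0.6429 -0.1212] 0.0071 rect [ 6.43000e-01 -1.20900e-01  7.50000e-03  1.23000e-02  7.69579e+01]
[371.1 292.7] [367 284  11  16 132] c [ 0.6592 -0.0414  0.09  ] enc [ 0.6585 -0.0402] 0.0071 rect [ 6.58400e-01 -4.06000e-02  7.50000e-03  1.23000e-02  8.13343e+01]
tcp [ 0.612  -0.0742  0.1905] yaw 79.16 ft [-0.2  0.2 -0.3] 33.1333
```

```bash
python3 -m handwheel '-.1 .05 -3 0 0 0 .5;-.1 .05 -6 0 0 0 .5;-.1 .05 -9 0 0 0 .5;-.1 .05 -11 0 0 0 .5;-.1 .05 -12 0 0 0 .5;-.1 .05 -12 0 0 0 .5'| grep -E 'pos|ft'
python3 -m handwheel '0 0 0 0 0 0 0.05;0 0 0 0 0 0 0.05;0 0 0 0 0 0 0.05;0 0 0 0 0 0 0.05;0 0 0 0 0 0 0.05;0 0 0 0 0 0 0.05;0 0 0 0 0 0 0.05;0 0 0 0 0 0 0.05' 30| grep -v rot
```

```text
position: [0.6101, -0.0736, 0.0686]
ft_force: [0.4, -0.1, 0.3]
time_s: 34.3
position: [0.6117, -0.0744, 0.0723]
ft_force: [-0.1, -1.5, 6.2]
grip_width: 0.0083
gripper_force: 32.4
```

```bash
python3 -m handwheel '0 0 0 0 0 -7 0.05;0 0 0 0 0 -14 0.05;0 0 0 0 0 -21 0.05;0 0 0 0 0 -28 0.05;0 0 0 0 0 -35 0.05;0 0 0 0 0 -42 0.05;0 0 0 0 0 -48 0.05;0 0 0 0 0 -53 0.05'| grep -vE 'time'
python3 -m handwheel '0 0 0 0 0 -4 0.05;0 0 0 0 0 -8 0.05;0 0 0 0 0 -9 0.05;0 0 0 0 0 -9 0.05;0 0 0 0 0 -9 0.05;0 0 0 0 0 -9 0.05'| grep -vE 'time'
python3 - <<'E'
from rig import status
s=status.observe();print(s["wrist_torque"].round(2))
E
```

```text
position: [0.612, -0.074, 0.0723]
tool_rot: [[-0.437, 0.899, 0.005], [0.899, 0.437, -0.001], [-0.003, 0.005, -1.0]]
ft_force: [0.6, -0.3, 5.2]
grip_width: 0.0081
gripper_force: 32.4
position: [0.6121, -0.074, 0.0723]
tool_rot: [[-0.296, 0.955, 0.006], [0.955, 0.296, -0.001], [-0.002, 0.005, -1.0]]
ft_force: [1.7, -0.6, 5.3]
grip_width: 0.0084
gripper_force: 32.4
[-0.03 -0.16  0.12]
```

```bash
python3 -m handwheel '0 0 0 0 0 -2 0.05;0 0 0 0 0 -2 0.05;0 0 0 0 0 -2 0.05'| grep -E 'rot|ft'
python3 - <<'E'
from rig import status
s=status.observe();print(s["wrist_torque"].round(2))
E
python3 -m handwheel '0 0 0 0 0 0 0.9;0 0 0 0 0 0 0.9;0 0 0 0 0 0 0.9;0 0 0 0 0 0 0.9;0 0 0 0 0 0 0.9;0 0 0 0 0 0 0.9'| grep -v rot
python3 -m handwheel '0 0 2 0 0 0 .9;0 0 5 0 0 0 .9;0 0 9 0 0 0 .9;0 0 13 0 0 0 .9;-3 -2 13 0 0 0 .9;-6 -4 13 0 0 0 .9;-9 -5 13 0 0 0 .9;-9 -5 13 0 0 0 .9'| grep -E 'pos|ft'
python3 -m handwheel '0 0 0 0 0 0 .9;0 0 0 0 0 0 .9;0 0 0 0 0 0 .9'| grep -E 'pos|ft'
python3 - <<'E'
from fit import *
bl=lambda im:(im[...,2]>90)&(im[...,0]<90)&(im[...,2]>im[...,1]+40)
wb(.1,(255,160,305,215),bl,n="top",amin=60)
wb(.08,(325,180,355,212),lambda im:im.max(2)<75,n="top",amin=15)
E
```

```text
tool_rot: [[-0.264, 0.965, 0.006], [0.965, 0.264, -0.001], [-0.003, 0.005, -1.0]]
ft_force: [0.3, 0.3, 5.1]
[ 0.02 -0.18  0.45]
time_s: 36.22
position: [0.6108, -0.0739, 0.0705]
ft_force: [-0.6, 0.1, 0.7]
grip_width: 0.0764
gripper_force: 0.0
position: [0.5169, -0.1249, 0.2008]
ft_force: [0.5, -0.3, 1.3]
position: [0.5218, -0.1236, 0.2005]
ft_force: [0.4, -0.7, -0.2]
[278.7 185.8] [266 173  27  26 543] c [0.6354 0.0597 0.1   ] enc [0.6355 0.0599] 0.0297 rect [6.36200e-01 5.90000e-02 5.72000e-02 5.67000e-02 8.96564e+01]
tcp [ 0.5218 -0.1235  0.2004] yaw 15.29 ft [-0.1 -0.1 -0.3] 37.1833
[341.  192.4] [337 180  10  26  70] c [ 0.6249 -0.0784  0.08  ] enc [ 0.6247 -0.0795] 0.0306 rect [ 6.25400e-01 -7.78000e-02  9.10000e-03  6.10000e-02  6.78055e+01]
tcp [ 0.5217 -0.1235  0.2003] yaw 15.29 ft [0.1 0.2 0.1] 37.2333
```

```bash
python3 - <<'E'
from fit import *
wb(.08,(325,188,355,212),lambda im:im.max(2)<50,n="top",amin=8)
wb(.08,(325,188,355,212),lambda im:im.max(2)<62,n="top",amin=8)
i=wb(.09,(240,60,600,300),lambda im:im.max(2)<60,amin=150)
E
```

```text
[339.1 197.5] [338 193   3  10  16] c [ 0.6132 -0.074   0.08  ] enc [ 0.6132 -0.0737] 0.0107 rect [ 6.13000e-01 -7.42000e-02  3.80000e-03  2.11000e-02  7.53907e+01]
tcp [ 0.5216 -0.1235  0.2003] yaw 15.29 ft [0.2 0.1 0. ] 37.2833
[339.5 196.3] [337 190   6  16  35] c [ 0.6159 -0.0748  0.08  ] enc [ 0.6132 -0.0737] 0.0179 rect [ 6.1310e-01 -7.4300e-02  6.1000e-03  3.5500e-02  7.7996e+01]
tcp [ 0.5214 -0.1236  0.2003] yaw 15.28 ft [-0.3 -0.1 -0.2] 37.3333
[364.7 139.5] [329  60  77 153 481] c [ 0.5345 -0.0475  0.09  ] enc [ 0.5347 -0.0476] 0.0551 rect [ 5.3440e-01 -4.7600e-02  1.1010e-01  3.9000e-03  8.0567e+01]
[528.2  65.9] [513  60  38  12 192] c [0.6235 0.0246 0.09  ] enc [0.6254 0.0257] 0.013 rect [6.25300e-01 2.45000e-02 5.00000e-03 2.57000e-02 8.63374e+01]
[452. 203.] [425 187  55  33 674] c [ 0.6083 -0.073   0.09  ] enc [ 0.6084 -0.0727] 0.0213 rect [ 6.08400e-01 -7.32000e-02  8.50000e-03  4.24000e-02  7.97513e+01]
[269.3 274.2] [ 240  244   63   56 3050] c [ 0.4939 -0.1609  0.09  ] enc [ 0.4933 -0.1638] 0.0286 rect [ 0.4941 -0.1591  0.0484  0.0446 15.2194]
tcp [ 0.5213 -0.1236  0.2003] yaw 15.27 ft [-0.3  0.1  0.4] 37.3833
```

The key is back at about 79°, its rest angle, the stack is intact and the robot touches nothing.

```bash
python3 -c 'from rig import env;print(env.close_job())'
```

```text
the job is handed in; nothing more can be done
None
```

The job is handed in: the black, white and blue discs are stacked within about 3 mm of the ring centre, and the key was turned to its stop and sprang back; the hand-in gave no verdict.

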